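Snap the red-capped culture tube shut

TASK

The wooden rack holds four culture tubes whose snap caps all stand in the raised, vented position. Seal only the tube with the red cap: press its cap straight down, gently, with your fingertips on its top until it is fully home, then withdraw. Leave the tube standing in its hole, do not grip or lift anything, and do not touch the three blue-capped tubes beside it, the other tube rack or the plastic cup.

Things in the scene. Friction and masses are not known exactly. Their poses are not given: they have to be found in the camera images.
- red_cap_top (a point): Centre of the flat top of the red snap cap, a ribbed disc 20 mm across and 14 mm tall on top of its tube. About 112 mm above the bench while vented and 105 mm when home. z axis points up out of the cap.
- red_cap (a joint): How far the red cap is pressed down on its tube, m: 0 to 0.001 = vented (start), 0.007 = fully home against a firm stop. It slides stiffly, resisting with about 5 N all the way, and stays where it is left; there is no spring. Reach the stop slowly (30 mm/s or less): a jab of over 55 N would split the thin tube.
- red_tube: Loose clear plastic round-bottomed culture tube, 17 mm across and 100 mm long, about 30 g with its cap, standing upright in one of the rack's four holes (which one varies). Origin at the tube's bottom end, z up along the tube. The red cap sits on it.
- blue_cap_a_top (a point): Centre of the top of the first blue snap cap, same make and height as the red one; to be left alone.
- blue_cap_a (a joint): How far the first blue cap is pressed down, m: near 0 = vented; must stay so. 0.007 would be home. Same stiffness as the red one.
- blue_tube_a: First blue-capped culture tube, same size as the red-capped one, loose in the rack. Origin at its bottom end, z up.
- blue_cap_b_top (a point): Centre of the top of the second blue snap cap; to be left alone.
- blue_cap_b (a joint): How far the second blue cap is pressed down, m: near 0 = vented; must stay so.
- blue_tube_b: Second blue-capped culture tube, same size, loose in the rack. Origin at its bottom end, z up.
- blue_cap_c_top (a point): Centre of the top of the third blue snap cap; to be left alone.
- blue_cap_c (a joint): How far the third blue cap is pressed down, m: near 0 = vented; must stay so.
- blue_tube_c: Third blue-capped culture tube, same size, loose in the rack. Origin at its bottom end, z up.
- rack: Plywood tube rack with the four culture tubes, base 124 mm square, 72 mm tall, about 350 g, standing loose on the bench. Four holes 19 mm across in a square, centres 55 mm apart (27.5 mm from the rack's middle along its x and y); the tubes' bottoms rest 3 mm above the bench. Origin at the centre of the underside, z up.
- spare_rack: Bystander: another plywood rack of the same size, loose on the bench, with three conical tubes with blue screw caps lodged in it, 122 mm tall overall. Its centre is 180 to 210 mm from the centre of the work rack. Origin at the centre of the underside.
- cup: Bystander: empty clear plastic cup, 90 mm across the rim, 105 mm tall, very light, standing on the bench on the opposite side of the work rack, 180 to 210 mm from its centre. Origin at the centre of the underside.
Things that resemble listed ones, but are neither listed nor needed, are in the scene too. Leave any turquoise look-alike of the red_tube alone.

How it is judged (in metres and radians):
On the way:
1. the red cap is pressed home by the fingertips (value of joint red_cap above 0.0055 m and contact force between the fingers and red_tube above 0.3 N), for 0.02 s.
At the end, for the whole second after the job is handed in: The red cap is pressed down more than 5.5 of its 7 mm, its tube stands at rest in its hole within 7 degrees of upright, the blue caps are pressed less than 2.5 mm, the rack has moved under 15 mm, the other rack and the cup under 10 mm, and the robot has withdrawn (value of joint red_cap above 0.0055 m and value of joint each of blue_cap_a, blue_cap_b, blue_cap_c below 0.0025 m and horizontal distance between red_tube and rack below 0.046 m and z of red_tube in the frame of rack below 0.007 m and angle between red_tube's own z axis and vertical below 0.12 rad and linear speed of each of red_tube, rack below 0.02 m/s and distance of rack from where it was at the start of the episode below 0.015 m and distance of each of spare_rack, cup from where it was at the start of the episode below 0.01 m); the robot touches nothing.
It fails at once if a blue-capped tube is touched (contact force between any of the fingers, the arm and blue_tube_a above 0.5 N or contact force between any of the fingers, the arm and blue_tube_b above 0.5 N or contact force between any of the fingers, the arm and blue_tube_c above 0.5 N).
It fails at once if a tube is lifted more than 7 mm in its hole, or the rack is lifted or tipped (z of any of red_tube, blue_tube_a, blue_tube_b, blue_tube_c in the frame of rack above 0.01 m or height (world z) of rack above 0.01 m or angle between rack's own z axis and vertical above 0.12 rad).
It fails at once if the fingers reach down around the red cap to grip it instead of pressing on its top (z of the grasp point in the frame of red_cap_top below 0.004 m and horizontal distance between the grasp point and red_cap_top below 0.018 m).
It fails at once if the red-capped tube is jabbed or pressed harder than 55 N (contact force between the fingers and red_tube above 55 N).
It fails at once if the other rack or the cup is touched (contact force between any of the fingers, the arm and cup above 0.5 N or contact force between any of the fingers, the arm and spare_rack above 0.5 N).
It also fails if it takes over 38 s, if anything falls off the work surface, if the arm or the gripper's body presses on something with over 40 N, if the wrist force passes 120 N, or if a joint passes its speed limit or range.

ROBOT

A 6-joint arm with a two-finger parallel gripper is mounted at the origin on the work surface. World frame = base frame: x ahead of the robot, y to its left, z up, the work surface at z = 0. Lengths are in mm, angles in degrees, forces in N, time in s.
With the tool pointing down it reaches from about 350 to 850 mm from the base axis. Payload 8.1 kg.
Tool frame: the origin (TCP) lies midway between the tips of the shut fingers; the grasp point (between the pads) lies 19 mm behind it (grip_point_offset is the distance from the TCP to the grasp point, in mm); x points along the fingers, z is the direction in which the jaws open and shut, and the axes are right-handed (so a half turn about x gives the same grasp; the last joint's range is limited). The gripper opens to 85 mm and grips with 20 to 120 N. Pads are 22 mm wide; open, the fingers measure 114 mm over their backs; the gripper's body (76 mm by 85 mm) begins 54 mm behind the grasp point. The pads swing forward as they close: fully open they stand 13 mm farther back than shut.
Start: joints at [68.732, 7.471, 85.268, -0, 87.261, -4.893], TCP at [169.133, 575.673, 231.292] pointing down, gripper open.
Joint ranges: [-169.43, 169.43], [-51.17, 129.36], [1.28, 143.12], [-76.62, 256.62], [0, 156.53], [-152.29, 152.29]. Speed limits (degrees/s): [136.94, 136.94, 159.86, 180, 180, 180].

INTERFACE

Orientations are given as [roll, pitch, yaw] about the fixed x, y, z axes, in that order (R = Rz(yaw) Ry(pitch) Rx(roll)).
In Python, from bench import sense, snapshot, hand_in, grip_point_offset gives the robot as it stands.
- The arm moves only by the tool carry_out, never from a script. Its argument "rows" is one flat list of numbers, 7 for each row, row after row: the turn, a rotation vector about the tool's x, y, z in units of 8 degrees (1.0 is 8 degrees), then the shift along the tool's x, y, z in units of 25 mm (1.0 is 25 mm), then the gripper command: -1 is fully open, 1 is shut, values between are in proportion. A call has 1 to 5 rows; each row is the pose to reach, as a shift and turn from the pose commanded when the call began, along the tool's axes at that moment; what a row does not reach only later rows make up. A row lasts 1/10 s, in which the tool goes at most 50 mm and 8.59 degrees, less where a joint would pass 70% of its speed; a pose out of reach is approached as far as the arm can. A call with a gripper value outside its range is refused whole. The fingers move at their own pace and stop on an object; "force" is the grip in N (left out, the last holds). Time passes only in rows, so rows that repeat a pose let the fingers close. It gives the time, the measured TCP pose, the force and the opening at its end, in the units of the state.
- sense(): the state, without advancing time (a new reading comes with each control period).
- snapshot(name): name is "scene" or "side" or "wrist"; returns a dict with "color" (400x640x3 uint8, red, green, blue), "fx", "fy", "cx", "cy" (pixels), "k1" (the pictures are not rectified: a ray, as slopes to the right and down, at radius r is drawn at 1 + k1 r^2 times it, then the intrinsics apply), "rvec" (rotation vector, rad) and "tvec" (3), from world to camera coordinates, as OpenCV has them; the wrist camera has in their place "T_tool_cam" (4x4, takes a point from camera to tool coordinates, whose origin is the TCP and whose axes are the tool frame's). Camera axes: x right, y down, z forward; pixel columns grow to the right and rows downward; lengths in mm; the calibration is good to about 2 mm. A picture is of the moment at which its call begins: read the wrist's pose just before it. There is no depth.
- hand_in(): hands the job in, once; it reports no verdict.
The state is a dict: "time": time; "joint_pos": joint angles; "qd": joint speeds; "joint_efforts": joint torques, N m; "tool_pos": TCP position; "tcp_rot": TCP orientation; "ft_force": force on the tool from outside, world axes, zero at the start; "wrist_torque": the same for the moment, N m; "finger_gap": finger opening in mm.
Only numpy, scipy, OpenCV 4.12 (cv2) and the standard library are available. Lean on these libraries where they do the work, as an engineer would, in place of code of your own. Each camera call takes 0.05 s, during which the arm holds its last target.

## Working session

There is one attempt and no reset: what is moved stays moved. The work goes in short steps, Python scripts to look and compute and a tool call to move; the robot and the scene stay as the last step left them, time stands still between calls to the robot, and variables do not carry over. Pictures are saved under pics/ and viewed, and the job is handed in when it is done.

Besides the shell and the picture viewer there is one more tool, called after "Call:" by a JSON object that holds its "method" and its "body", one argument or row to a line. carry_out: Moves the arm, as the interface text tells. Its arguments: {"type":"object","properties":{"rows":{"type":"array","items":{"type":"number"}},"force":{"type":"number"}},"required":["rows"]}

```bash
mkdir -p pics; ls; python3 - <<'E'
from bench import *
import cv2,pickle
print(sense(), grip_point_offset)
for n in ["scene","side","wrist"]:
    s=snapshot(n); pickle.dump(s,open(f"{n}0.pkl","wb"))
    cv2.imwrite(f"pics/{n}0.png",s["color"][:,:,::-1])
    print({k:v for k,v in s.items() if k!="color"})
E
```

```text
pics
{'time': 0.0, 'joint_pos': array([ 6.87330743e+01,  7.51584877e+00,  8.53289201e+01,  1.19352577e-04,
        8.72607374e+01, -4.89386875e+00]), 'qd': array([ 0.026779  ,  0.06830453, -0.03073332, -0.01289174, -0.03878808,
        0.06333859]), 'joint_efforts': array([ 1.97143869e-03, -5.69393027e+01, -5.00563002e+01,  1.06788079e-04,
        1.45804236e-02,  2.41421492e-05]), 'tool_pos': array([168.92286457, 575.16522878, 230.24014371]), 'tcp_rot': array([ 175.04139599,   89.89449372, -111.33166681]), 'ft_force': array([ 0.56414377, -0.20967057, -0.77297026]), 'wrist_torque': array([-0.00092236,  0.04636143,  0.06987048]), 'finger_gap': 85.55289210747607} 18.700000000000003
{'fx': 462.4303425390158, 'fy': 462.4303425390158, 'cx': 323.3588382290567, 'cy': 193.0151755658969, 'k1': -0.12012657471681766, 'rvec': array([ 1.56030769,  2.19903422, -0.68394983]), 'tvec': array([ 128.45126098, -403.1350498 , 1528.24910715])}
{'fx': 361.1532111104103, 'fy': 361.1532111104103, 'cx': 318.7162696578831, 'cy': 199.03099176972023, 'k1': -0.004566551639293866, 'rvec': array([ 2.05049998, -0.83614254,  0.45638376]), 'tvec': array([-363.58940784,  348.74943572,  410.72238768])}
{'fx': 296.8128328757894, 'fy': 296.8128328757894, 'cx': 318.9135794580252, 'cy': 203.5698502065134, 'k1': 0.001096702637867639, 'T_tool_cam': array([[ 2.35296356e-04, -3.23575776e-01,  9.46202231e-01,
        -1.42362871e+02],
       [ 1.54994561e-04, -9.46202234e-01, -3.23575815e-01,
         8.35961551e+01],
       [ 9.99999960e-01,  2.22792410e-04, -1.72485452e-04,
        -7.15926774e-01],
       [ 0.00000000e+00,  0.00000000e+00,  0.00000000e+00,
         1.00000000e+00]])}
```

View pics/scene0.png

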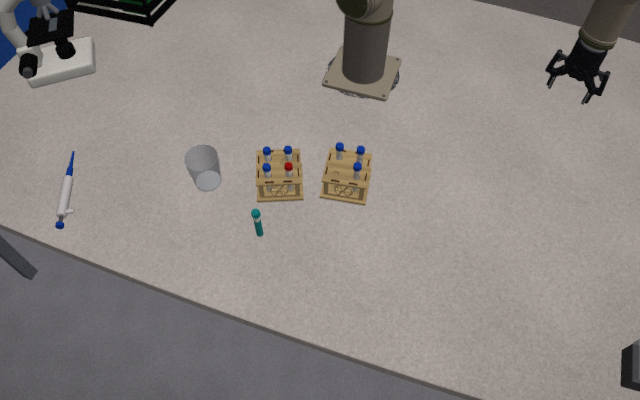

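View pics/side0.png

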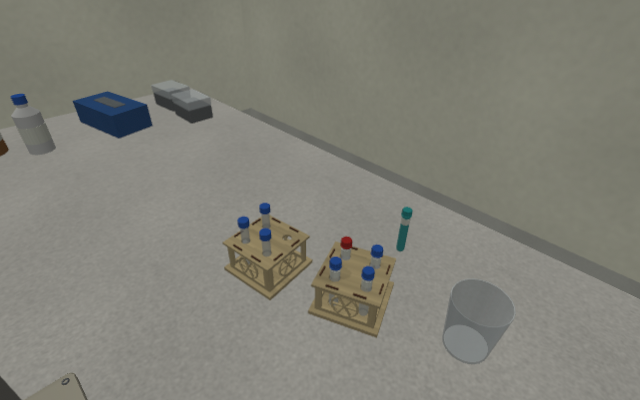

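View pics/wrist0.png

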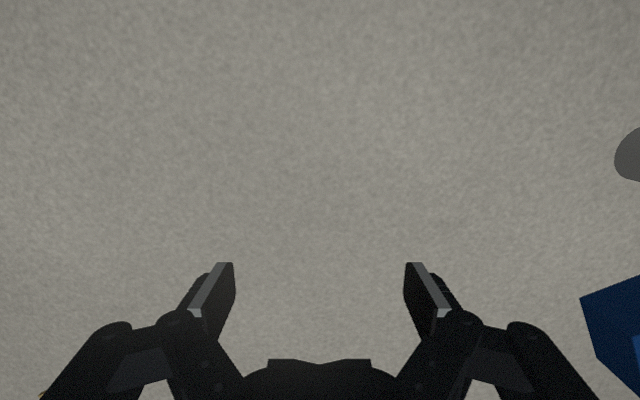

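The scene view shows the work rack with its red cap at (289,168) and blue caps at (267,151), (288,150) and (266,168). The spare rack is at (346,175), the cup at (203,168) and the turquoise look-alike at (257,222). In the side view the red cap is at (346,243). It is the only red cap in a rack holding four tubes, so it fits the description. I'll confirm it in a crop and triangulate.

```bash
cat > h.py <<'E'
import numpy as np,cv2,pickle
from scipy.optimize import least_squares
def K(s): return np.array([[s['fx'],0,s['cx']],[0,s['fy'],s['cy']],[0,0,1]])
def D(s): return np.array([s['k1'],0,0,0,0],float)
def proj(s,P): return cv2.projectPoints(np.array(P,float).reshape(-1,3),s['rvec'],s['tvec'],K(s),D(s))[0].reshape(-1,2)
def onz(s,uv,z):
    n=cv2.undistortPoints(np.array([[uv]],float),K(s),D(s)).ravel(); R=cv2.Rodrigues(s['rvec'])[0]
    d=R.T@np.array([n[0],n[1],1]); c=-R.T@s['tvec']; return c+d*(z-c[2])/d[2]
def tri(s1,u1,s2,u2,x0):
    f=lambda P: np.r_[proj(s1,P)[0]-u1,proj(s2,P)[0]-u2]
    r=least_squares(f,x0); return r.x,r.fun
def blobs(img,col,mn=8):
    h=cv2.cvtColor(img,cv2.COLOR_RGB2HSV)
    if col=='red': m=((h[...,0]<8)|(h[...,0]>172))&(h[...,1]>150)&(h[...,2]>60)
    else: m=(h[...,0]>105)&(h[...,0]<130)&(h[...,1]>150)&(h[...,2]>50)
    n,l,st,c=cv2.connectedComponentsWithStats(m.astype(np.uint8))
    return [(c[i].round(1),st[i]) for i in range(1,n) if st[i][4]>=mn]
E
python3 - <<'E'
from h import *
a=pickle.load(open('scene0.pkl','rb'));b=pickle.load(open('side0.pkl','rb'))
for s,n in((a,'scene'),(b,'side')):
    for c in('red','blue'):
        for q,st in blobs(s['color'],c): 
            if n=='scene' and not(240<q[0]<380 and 130<q[1]<210):continue
            print(n,c,q,st,onz(s,q,105).round(1))
c1=cv2.resize(a['color'][130:210,245:385],None,fx=5.5,fy=5.5,interpolation=cv2.INTER_CUBIC)
c2=cv2.resize(b['color'][195:335,215:415],None,fx=4,fy=4,interpolation=cv2.INTER_CUBIC)
cv2.imwrite('pics/c1.png',c1[:,:,::-1]);cv2.imwrite('pics/c2.png',c2[:,:,::-1])
E
```

```text
scene red [288.2 166. ] [285 162   8   9  58] [529.2 -47.7 105. ]
scene blue [339.2 146.5] [336 143   7   8  51] [424.7  53.3 105. ]
scene blue [266.5 150.5] [263 147   8   8  52] [ 500.5 -119.4  105. ]
scene blue [287.4 149.6] [284 146   8   8  49] [479.7 -69.6 105. ]
scene blue [360.2 149.6] [357 146   8   8  51] [416.4 107.8 105. ]
scene blue [266.2 167.2] [263 163   8   9  53] [551.3 -98.5 105. ]
scene blue [357.  166.2] [354 162   7   9  54] [471.7 115.7 105. ]
side red [346.2 242.6] [341 237  11  12 111] [527.5 -50.8 105. ]
side blue [113.3 114.6] [  73   92   79   45 2100] [452.3 823.7 105. ]
side blue [18.8 98.7] [ 11  94  16  11 123] [ 277.9 1176.3  105. ]
side blue [264.7 208. ] [260 203  10  11  90] [488.  128.3 105. ]
side blue [243.3 221.9] [238 217  11  11 101] [432.1 120.9 105. ]
side blue [265.1 234.2] [260 229  11  12 111] [439.6  64.8 105. ]
side blue [376.8 250.7] [372 245  11  13 113] [ 549.6 -100.7  105. ]
side blue [335.1 263.2] [330 257  11  13 126] [476.8 -71.6 105. ]
side blue [367.8 273.1] [362 267  12  13 135] [ 498.1 -122.6  105. ]
```

View pics/c2.png

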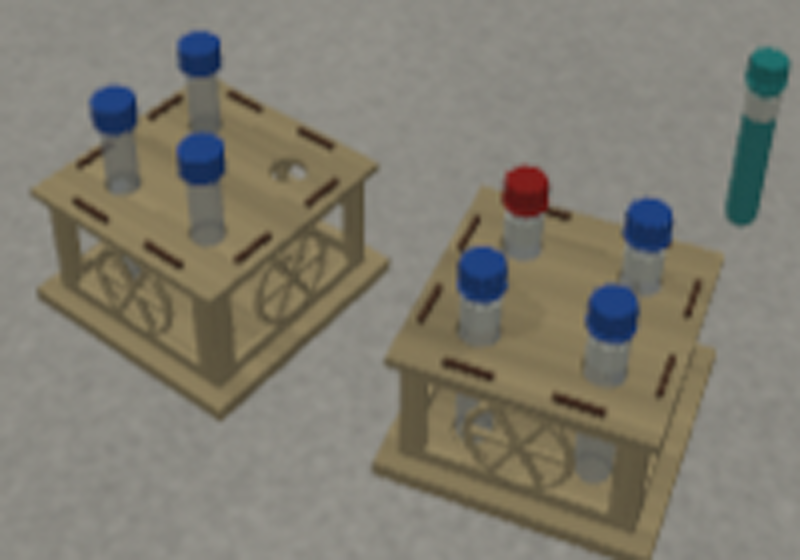

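```bash
python3 - <<'E'
from h import *
a=pickle.load(open('scene0.pkl','rb'));b=pickle.load(open('side0.pkl','rb'))
for n,u,v in (('red',(288.2,166),(346.2,242.6)),('b1',(266.2,167.2),(376.8,250.7)),('b2',(287.4,149.6),(335.1,263.2)),('b3',(266.5,150.5),(367.8,273.1)),('s1',(339.2,146.5),(265.1,234.2)),('s2',(360.2,149.6),(243.3,221.9)),('s3',(357,166.2),(264.7,208))):
    x,r=tri(a,np.array(u),b,np.array(v),[520,-50,105]);print(n,x.round(1),r.round(2))
E
```

```text
red [528.7 -49.2 103.3] [-0.41  0.11 -0.29 -0.06]
b1 [550.7 -99.6 103.7] [-0.28  0.05 -0.19 -0.03]
b2 [478.3 -70.4 103.1] [-0.02  0.01 -0.02 -0.  ]
b3 [ 499.5 -121.2  103. ] [-0.4   0.08 -0.24 -0.04]
s1 [433.   55.4 114.7] [-0.09  0.04 -0.06 -0.02]
s2 [425.3 109.4 115.3] [-0.08  0.04 -0.06 -0.02]
s3 [479.9 117.1 115.1] [-0.13  0.07 -0.1  -0.04]
```

The crop confirms it: the red cap is at the far corner of the four-tube rack, and the turquoise tube stands outside the racks. Red cap is at about (528.7, -49.2). Next I work out the approach in tool axes.

```bash
cat >> h.py <<'E'
from scipy.spatial.transform import Rotation as Ro
def rot(s): return Ro.from_euler('xyz',s['tcp_rot'],degrees=True)
def go(s,P,Rt=None):
    R=rot(s); d=R.inv().apply(np.array(P)-s['tool_pos'])/25
    print('t',s['time'],'pos',s['tool_pos'].round(1),'shift',d.round(3),'ft',s['ft_force'].round(1))
    if Rt is not None: print('turn',((R.inv()*Rt).as_rotvec(degrees=True)/8).round(3))
    print(R.as_matrix().round(3))
E
python3 - <<'E'
from h import *
from bench import *
go(sense(),[528.7,-49.2,190])
E
```

```text
t 0.15 pos [169.  575.3 230.5] shift [  1.645 -20.849 -19.906] ft [ 0.5 -0.5  0.9]
[[-0.001 -0.959  0.282]
 [-0.001  0.282  0.959]
 [-1.     0.    -0.001]]
```

Call:
{"method": "carry_out", "body": {
  "rows": [0,0,0,0,-7.2,-6.9,1,0,0,0,0,-7.2,-6.9,1,0,0,0,0,-7.2,-6.9,1,0,0,0,0,-7.2,-6.9,1,0,0,0,0,-7.2,-6.9,1]
}}

```text
time: 0.65
tool_pos: [293.6, 357.6, 231.0]
tcp_rot: [-163.5, 90.0, -89.9]
ft_force: [0.8, -0.1, -0.6]
finger_gap: 12.2
```

Call:
{"method": "carry_out", "body": {
  "rows": [0,0,0,0,-7.2,-6.9,1,0,0,0,0,-7.2,-6.9,1,0,0,0,0,-7.2,-6.9,1,0,0,0,0,-7.2,-6.9,1,0,0,0,0,-7.2,-6.9,1]
}}

```text
time: 1.15
tool_pos: [417.8, 141.2, 231.3]
tcp_rot: [-55.2, 90.0, 18.5]
ft_force: [1.4, 0.6, 0.7]
finger_gap: -0.2
```

```bash
python3 - <<'E'
from h import *
from bench import *
go(sense(),[528.7,-49.2,190])
E
```

```text
t 1.15 pos [417.8 141.2 231.3] shift [ 1.654 -6.403 -6.057] ft [1.4 0.6 0.7]
[[ 0.    -0.959  0.282]
 [ 0.     0.282  0.959]
 [-1.    -0.     0.   ]]
```

Call:
{"method": "carry_out", "body": {
  "rows": [0,0,0,0,-6.3,-6,1,0,0,0,0,-6.3,-6,1,0,0,0,0,-6.3,-6,1,0,0,0,0,-6.3,-6,1,0,0,0,0,-6.3,-6,1]
}}

```text
time: 1.65
tool_pos: [527.1, -49.1, 230.8]
tcp_rot: [-179.3, 89.9, -105.9]
ft_force: [-0.1, 0.2, -0.8]
finger_gap: -0.3
```

Call:
{"method": "carry_out", "body": {
  "rows": [0,0,0,0,0,0,1,0,0,0,0,0,0,1]
}}

```text
time: 1.85
tool_pos: [525.6, -44.7, 230.8]
tcp_rot: [74.6, 89.9, 148.2]
ft_force: [0.4, 0.1, 0.8]
finger_gap: -0.2
```

```bash
python3 - <<'E'
from h import *
from bench import *
go(sense(),[528.7,-49.2,150])
st=sense()
for n in("scene","side","wrist"):
    s=snapshot(n); cv2.imwrite(f'pics/{n}1.png',s['color'][:,:,::-1]); pickle.dump((st,s),open(f'{n}1.pkl','wb'))
    print(n,[(list(q),list(k)) for q,k in blobs(s['color'],'red')])
E
```

```text
t 1.85 pos [525.6 -44.7 230.8] shift [ 3.232 -0.175 -0.141] ft [0.4 0.1 0.8]
[[-0.001 -0.959  0.283]
 [ 0.001  0.283  0.959]
 [-1.     0.001  0.   ]]
scene [([np.float64(288.2), np.float64(166.0)], [np.int32(285), np.int32(162), np.int32(8), np.int32(9), np.int32(59)])]
side [([np.float64(346.2), np.float64(242.6)], [np.int32(341), np.int32(237), np.int32(11), np.int32(12), np.int32(111)])]
wrist [([np.float64(313.6), np.float64(198.9)], [np.int32(304), np.int32(187), np.int32(20), np.int32(24), np.int32(359)])]
```

View pics/wrist1.png

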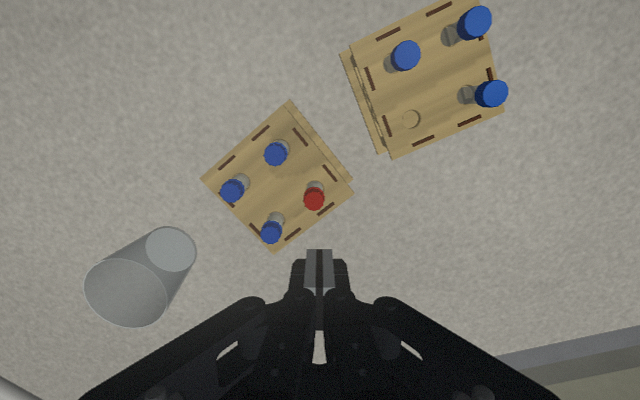

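View pics/side1.png

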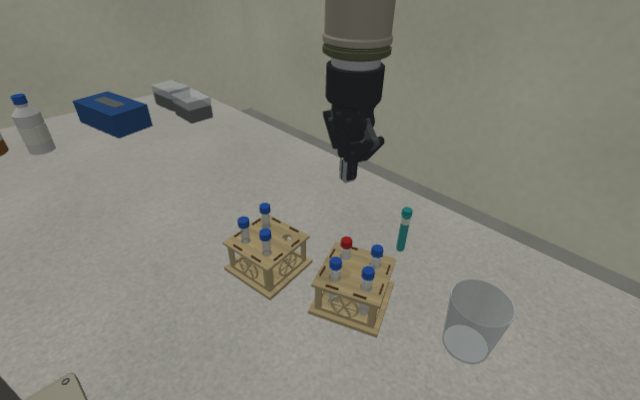

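In the wrist view the shut fingertips are at (319,250) and the red cap at (314,199), with nothing close to the path down. I'll cross-check the cap position with the wrist camera.

```bash
python3 - <<'E'
from h import *
st,s=pickle.load(open('wrist1.pkl','rb'))
T=s['T_tool_cam'];R=rot(st).as_matrix()
def w(uv,z):
    n=cv2.undistortPoints(np.array([[uv]],float),K(s),D(s)).ravel()
    d=R@T[:3,:3]@np.array([n[0],n[1],1]);c=R@T[:3,3]+st['tool_pos'];return c+d*(z-c[2])/d[2]
for q,_ in blobs(s['color'],'red')+blobs(s['color'],'blue'): print(q,w(q,107).round(1))
# full-res crop
cv2.imwrite('pics/w1c.png',cv2.resize(s['color'][140:260,200:360],None,fx=5,fy=5)[:,:,::-1])
E
```

```text
[313.6 198.9] [526.5 -50.9 107. ]
[476.6  21.4] [422.6 113.7 107. ]
[407.7  54.5] [430.4  57.5 107. ]
[491.1  93.3] [479.3 119.2 107. ]
[273.9 155.4] [477.1 -73.3 107. ]
[229.7 193.3] [ 499.  -124.7  107. ]
[269.6 235.2] [ 550.2 -103.2  107. ]
```

View pics/w1c.png

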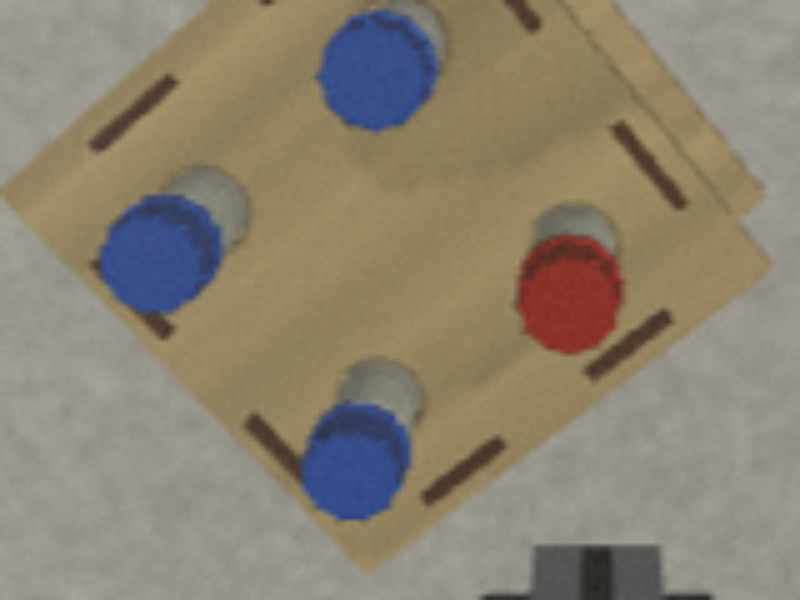

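Call:
{"method": "carry_out", "body": {
  "rows": [0,0,0,1.1,-0.15,-0.17,1,0,0,0,2.1,-0.15,-0.17,1,0,0,0,3.2,-0.15,-0.17,1,0,0,0,3.2,-0.15,-0.17,1,0,0,0,3.2,-0.15,-0.17,1]
}}

```text
time: 2.5
tool_pos: [528.1, -49.3, 151.7]
tcp_rot: [89.4, 90.0, 163.1]
ft_force: [0.0, -0.5, 0.6]
finger_gap: 0.0
```

```bash
python3 - <<'E'
from h import *
from bench import *
st=sense();go(st,[528,-50,118])
R=rot(st).as_matrix()
for n in("scene","side","wrist"):
    s=snapshot(n); cv2.imwrite(f'pics/{n}2.png',s['color'][:,:,::-1]); pickle.dump((st,s),open(f'{n}2.pkl','wb'))
    if n=='wrist':
        T=s['T_tool_cam']
        for q,k in blobs(s['color'],'red'):
            m=cv2.undistortPoints(np.array([[q]],float),K(s),D(s)).ravel()
            d=R@T[:3,:3]@np.array([m[0],m[1],1]);c=R@T[:3,3]+st['tool_pos'];print(q,k,(c+d*(107-c[2])/d[2]).round(1))
    else: print(n,proj(s,st['tool_pos']))
s=pickle.load(open('side2.pkl','rb'))[1]
cv2.imwrite('pics/s2c.png',cv2.resize(s['color'][170:290,280:440],None,fx=5,fy=5)[:,:,::-1])
E
```

```text
t 2.5 pos [528.1 -49.3 151.7] shift [ 1.346 -0.007 -0.028] ft [ 0.  -0.5  0.6]
[[-0.001 -0.96   0.281]
 [ 0.     0.281  0.96 ]
 [-1.     0.001  0.   ]]
scene [[286.82695806 153.58331104]]
side [[347.37258   221.0385223]]
[318.6 225.2] [305 209  28  33 728] [523.9 -49.1 107. ]
```

View pics/wrist2.png

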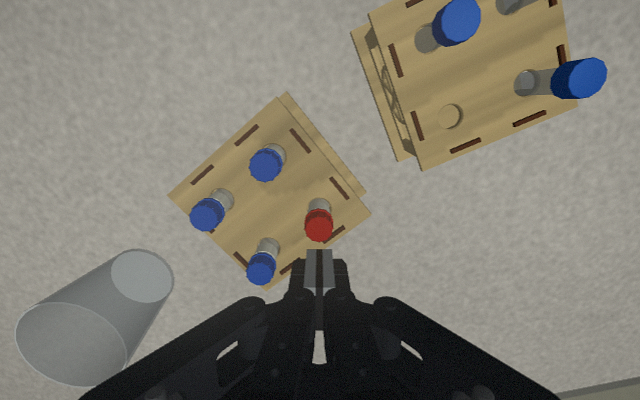

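View pics/s2c.png

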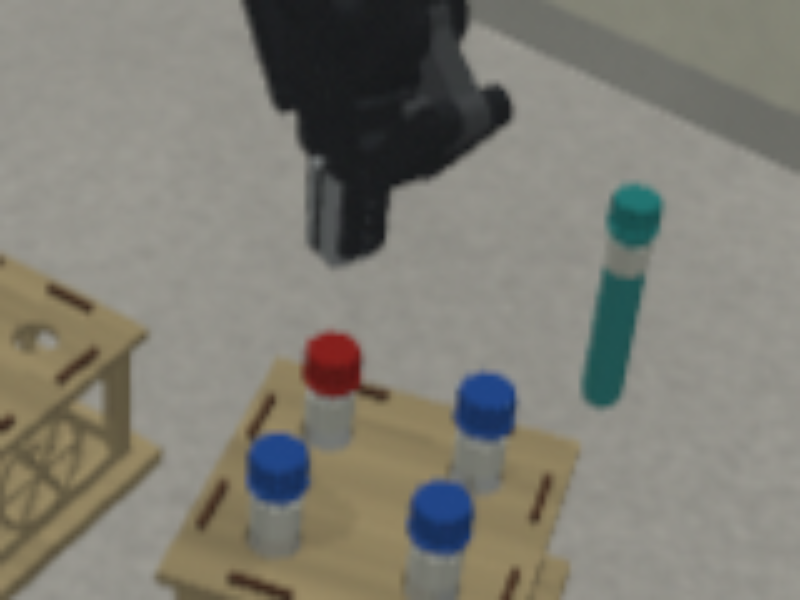

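```bash
python3 - <<'E'
from h import *
st,s=pickle.load(open('wrist2.pkl','rb'))
T=s['T_tool_cam'];Ti=np.linalg.inv(T)
rv=cv2.Rodrigues(Ti[:3,:3])[0]
def pt(P): return cv2.projectPoints(np.array(P,float).reshape(-1,3),rv,Ti[:3,3],K(s),D(s))[0].reshape(-1,2).round(1)
print('tcp & pad corners',pt([[0,0,0],[0,11,0],[0,-11,0],[0,-11,7],[0,11,7]]))
R=rot(st)
def disc(P,r=10):
    t=np.linspace(0,2*np.pi,16); return [R.inv().apply(np.array(P)+[r*np.cos(a),r*np.sin(a),0]-st['tool_pos']) for a in t]
im=s['color'][190:290,250:390].copy()
big=cv2.resize(im,None,fx=5.7,fy=5.7,interpolation=cv2.INTER_CUBIC)
for P,c in (([528,-50,111],(0,255,0)),([525,-50,111],(255,255,0))):
    p=((pt(disc(P))-[250,190]+.5)*5.7).astype(int); cv2.polylines(big,[p],True,c,1)
p=((pt([[0,0,0],[0,11,0],[0,-11,0]])-[250,190]+.5)*5.7).astype(int)
for q in p: cv2.circle(big,tuple(int(v) for v in q),4,(255,0,255),-1)
cv2.imwrite('pics/w2c.png',big[:,:,::-1])
for n in('scene','side'):
    st,s=pickle.load(open(n+'2.pkl','rb'))
    c=(270,135) if n=='scene' else (320,200)
    big=cv2.resize(s['color'][c[1]:c[1]+60,c[0]:c[0]+50],None,fx=8,fy=8,interpolation=cv2.INTER_CUBIC)
    t=np.linspace(0,2*np.pi,24)
    for x0,col in ((528,(0,255,0)),(525,(255,255,0))):
        P=[[x0+10*np.cos(a),-50+10*np.sin(a),111] for a in t]
        p=((proj(s,P)-c+.5)*8).astype(int);cv2.polylines(big,[p],True,col,1)
    q=((proj(s,st['tool_pos'])[0]-c+.5)*8).astype(int);cv2.circle(big,tuple(int(v) for v in q),4,(255,0,255),-1)
    cv2.imwrite(f'pics/{n}2o.png',big[:,:,::-1])
a=cv2.imread('pics/scene2o.png');b=cv2.imread('pics/side2o.png');cv2.imwrite('pics/o2.png',np.hstack([a,b])[:, :800])
E
```

```text
tcp & pad corners [[320.3 264.2]
 [320.3 246. ]
 [320.2 281.6]
 [332.8 281.6]
 [333.4 246. ]]
```

View pics/w2c.png

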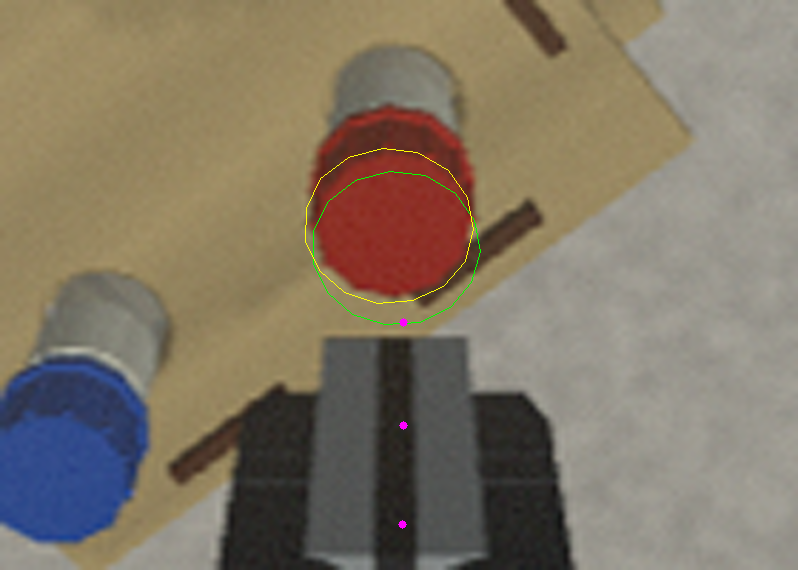

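View pics/o2.png

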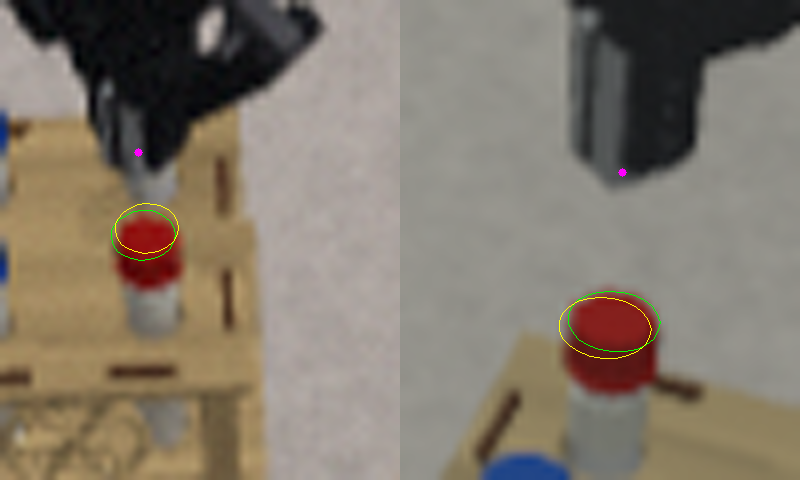

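The fixed cameras put the cap at x≈528 and the wrist camera at ≈525, and all three agree within 1 mm in y. Both are well inside the 22 mm pads on a 20 mm cap, so I split the difference. I'll lower to just above the cap and look again.

Call:
{"method": "carry_out", "body": {
  "rows": [0,0,0,0.4,0.06,0,1,0,0,0,0.8,0.06,0,1,0,0,0,1.1,0.06,0,1,0,0,0,1.2,0.06,0,1,0,0,0,1.2,0.06,0,1]
}}

```text
time: 3.15
tool_pos: [526.4, -49.8, 120.3]
tcp_rot: [96.9, 89.9, 170.5]
ft_force: [-0.1, 0.6, -0.1]
finger_gap: -0.0
```

```bash
python3 - <<'E'
from h import *
from bench import *
st=sense();go(st,[526.5,-49.6,114])
cs={'scene':(270,130),'side':(320,200),'wrist':(260,190)}
o=[]
for n in cs:
    s=snapshot(n); pickle.dump((st,s),open(f'{n}3.pkl','wb')); c=cs[n]; k=(50,70) if n!='wrist' else (120,100)
    o.append(cv2.resize(s['color'][c[1]:c[1]+k[1],c[0]:c[0]+k[0]],(266,372) if n!='wrist' else (266,222),interpolation=cv2.INTER_CUBIC))
o[2]=np.vstack([o[2],np.zeros((150,266,3),np.uint8)])
cv2.imwrite('pics/o3.png',np.hstack(o)[:,:,::-1])
E
```

```text
t 3.15 pos [526.4 -49.8 120.3] shift [ 0.252 -0.001  0.01 ] ft [-0.1  0.6 -0.1]
[[-0.002 -0.959  0.282]
 [ 0.     0.282  0.959]
 [-1.     0.002 -0.   ]]
```

View pics/o3.png

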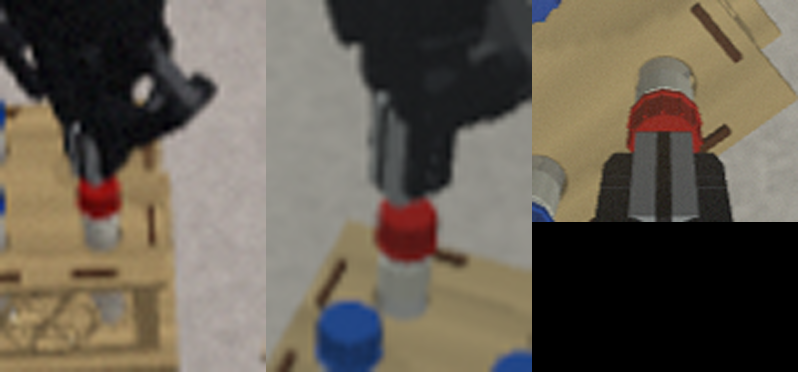

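The fingers are centred over the red cap in all three views and clear of the blue ones. I'll press slowly at 10–15 mm/s.

Call:
{"method": "carry_out", "body": {
  "rows": [0,0,0,0.06,0,0,1,0,0,0,0.12,0,0,1,0,0,0,0.18,0,0,1,0,0,0,0.24,0,0,1,0,0,0,0.3,0,0,1]
}}

```text
time: 3.8
tool_pos: [527.0, -49.8, 113.6]
tcp_rot: [104.0, 90.0, 177.6]
ft_force: [-0.7, -0.8, 0.3]
finger_gap: 0.2
```

Call:
{"method": "carry_out", "body": {
  "rows": [0,0,0,0.04,0,0,1,0,0,0,0.08,0,0,1,0,0,0,0.12,0,0,1]
}}

```text
time: 4.1
tool_pos: [527.3, -49.9, 111.0]
tcp_rot: [-87.0, 90.0, -13.3]
ft_force: [-0.0, 0.5, 5.1]
finger_gap: -0.1
```

Call:
{"method": "carry_out", "body": {
  "rows": [0,0,0,0.04,0,0,1,0,0,0,0.08,0,0,1,0,0,0,0.12,0,0,1]
}}

```text
time: 4.4
tool_pos: [527.8, -50.0, 108.6]
tcp_rot: [-85.1, 89.9, -11.4]
ft_force: [-0.8, -0.6, 5.1]
finger_gap: -0.3
```

Call:
{"method": "carry_out", "body": {
  "rows": [0,0,0,0.02,0,0,1,0,0,0,0.04,0,0,1,0,0,0,0.06,0,0,1]
}}

```text
time: 4.7
tool_pos: [527.8, -50.0, 107.1]
tcp_rot: [-85.1, 89.9, -11.5]
ft_force: [-0.6, 0.2, 5.2]
finger_gap: 0.3
```

Call:
{"method": "carry_out", "body": {
  "rows": [0,0,0,0.02,0,0,1,0,0,0,0.04,0,0,1,0,0,0,0.06,0,0,1]
}}

```text
time: 5.0
tool_pos: [527.8, -50.0, 105.7]
tcp_rot: [-85.1, 89.9, -11.5]
ft_force: [-0.0, 0.4, 5.0]
finger_gap: 0.1
```

Call:
{"method": "carry_out", "body": {
  "rows": [0,0,0,0.02,0,0,1,0,0,0,0.02,0,0,1]
}}

```text
time: 5.2
tool_pos: [527.7, -50.0, 105.0]
tcp_rot: [-85.4, 89.9, -11.8]
ft_force: [-0.3, 0.4, 5.2]
finger_gap: 0.0
```

Call:
{"method": "carry_out", "body": {
  "rows": [0,0,0,0.02,0,0,1,0,0,0,0.02,0,0,1]
}}

```text
time: 5.4
tool_pos: [527.8, -50.0, 104.7]
tcp_rot: [-85.8, 89.9, -12.2]
ft_force: [0.1, -0.3, 6.3]
finger_gap: 0.1
```

Call:
{"method": "carry_out", "body": {
  "rows": [0,0,0,0.02,0,0,1,0,0,0,0.02,0,0,1]
}}

```text
time: 5.6
tool_pos: [528.1, -50.1, 104.6]
tcp_rot: [-85.1, 89.9, -11.5]
ft_force: [-0.9, -0.2, 8.4]
finger_gap: -0.2
```

Call:
{"method": "carry_out", "body": {
  "rows": [0,0,0,0.04,0,0,1,0,0,0,0.04,0,0,1]
}}

```text
time: 5.8
tool_pos: [528.7, -50.2, 104.4]
tcp_rot: [-84.8, 89.8, -11.2]
ft_force: [-1.3, 1.5, 12.3]
finger_gap: 0.2
```

Force has climbed from the steady 5 N to 12 N while the tip stays at about 104.5 mm, so the cap is on its stop. I'll withdraw straight up, slowly at first.

Call:
{"method": "carry_out", "body": {
  "rows": [0,0,0,-0.08,0,0,1,0,0,0,-0.2,0,0,1,0,0,0,-0.5,0,0,1,0,0,0,-1.2,0,0,1,0,0,0,-2,0,0,1]
}}

```text
time: 6.3
tool_pos: [526.1, -49.7, 152.0]
tcp_rot: [95.4, 89.9, 169.0]
ft_force: [0.9, 0.2, 0.1]
finger_gap: 0.2
```

Call:
{"method": "carry_out", "body": {
  "rows": [0,0,0,-1,0,0,1,0,0,0,-2,0,0,1,0,0,0,-3,0,0,1,0,0,0,-3,0,0,1,0,0,0,-3,0,0,1]
}}

```text
time: 6.8
tool_pos: [527.4, -49.9, 227.9]
tcp_rot: [-86.4, 89.9, -12.8]
ft_force: [-0.6, 0.5, -1.1]
finger_gap: -0.0
```

```bash
python3 - <<'E'
from h import *
from bench import *
st=sense();print(st['time'],st['tool_pos'],st['ft_force'])
S={n:snapshot(n) for n in('scene','side')}
for n,s in S.items():
    p=pickle.load(open(n+'0.pkl','rb'))
    for c in('red','blue'): print(n,c,[tuple(q) for q,_ in blobs(p['color'],c)],[tuple(q) for q,_ in blobs(s['color'],c)])
s=S['side'];p=pickle.load(open('side0.pkl','rb'))
f=lambda s:cv2.resize(s['color'][220:340,305:405],None,fx=4,fy=4,interpolation=cv2.INTER_CUBIC)
cv2.imwrite('pics/end.png',np.hstack([f(p),f(s)])[:,:,::-1])
E
```

```text
6.8 [527.35381262 -49.92780276 227.93853498] [-0.61132189  0.50559411 -1.06502371]
scene red [(np.float64(288.2), np.float64(166.0))] [(np.float64(288.2), np.float64(167.8))]
scene blue [(np.float64(24.4), np.float64(14.1)), (np.float64(59.2), np.float64(4.0)), (np.float64(5.3), np.float64(49.7)), (np.float64(339.2), np.float64(146.5)), (np.float64(266.5), np.float64(150.5)), (np.float64(287.4), np.float64(149.6)), (np.float64(360.2), np.float64(149.6)), (np.float64(70.2), np.float64(166.1)), (np.float64(266.2), np.float64(167.2)), (np.float64(357.0), np.float64(166.2)), (np.float64(59.5), np.float64(224.7))] [(np.float64(24.5), np.float64(14.1)), (np.float64(59.3), np.float64(4.0)), (np.float64(5.3), np.float64(49.7)), (np.float64(339.2), np.float64(146.4)), (np.float64(266.4), np.float64(150.5)), (np.float64(287.4), np.float64(149.5)), (np.float64(360.1), np.float64(149.5)), (np.float64(70.2), np.float64(166.1)), (np.float64(266.2), np.float64(167.2)), (np.float64(356.9), np.float64(166.2)), (np.float64(59.5), np.float64(224.6))]
side red [(np.float64(346.2), np.float64(242.6))] [(np.float64(346.1), np.float64(245.3))]
side blue [(np.float64(113.3), np.float64(114.6)), (np.float64(18.8), np.float64(98.7)), (np.float64(264.7), np.float64(208.0)), (np.float64(243.3), np.float64(221.9)), (np.float64(265.1), np.float64(234.2)), (np.float64(376.8), np.float64(250.7)), (np.float64(335.1), np.float64(263.2)), (np.float64(367.8), np.float64(273.1))] [(np.float64(113.3), np.float64(114.6)), (np.float64(18.8), np.float64(98.7)), (np.float64(264.7), np.float64(208.0)), (np.float64(243.3), np.float64(221.9)), (np.float64(265.1), np.float64(234.2)), (np.float64(376.8), np.float64(250.7)), (np.float64(335.1), np.float64(263.2)), (np.float64(367.8), np.float64(273.1))]
```

View pics/end.png

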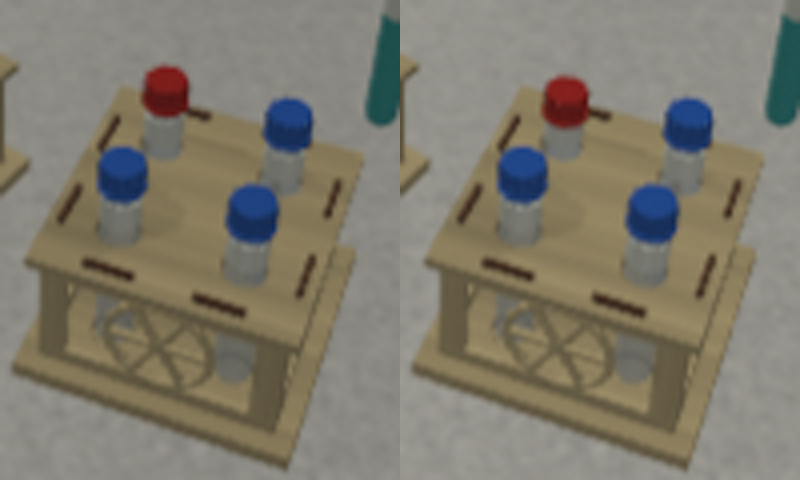

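The before/after crop shows only the red cap lowered, from (346,242.6) to (346,245.3) in the side view. Everything else is where it was. I'll check that the drop matches 7 mm, then hand in.

```bash
python3 - <<'E'
from h import *
for n in('scene','side'):
    s=pickle.load(open(n+'0.pkl','rb')); print(n,proj(s,[528,-50,100])-proj(s,[528,-50,107]))
from bench import hand_in
print(hand_in())
E
```

```text
scene [[0.14243419 1.72574445]]
side [[-0.23040772  3.0103631 ]]
the job is handed in; nothing more can be done
None
```

I pressed the red cap straight down with the shut fingertips until it reached its stop, withdrew to about 228 mm, and handed the job in at about 7 s. No verdict was reported.

**Pressing force:** it held at about 5 N during the slide. It rose to 12 N with the tip stopped at about 104.5 mm, where the cap is expected to be home (105 mm).

**Cap travel:** the red cap moved down 1.8 px in the scene view and 2.7 px in the side view. A full 7 mm would give 1.7 and 3.0 px.

**Surroundings:** the blue caps on both racks moved no more than 0.1 px, and the before/after crop showed the work rack and the red tube's stance unchanged. I did not measure the cup after the press, but the arm stayed well clear of it.

**One disagreement:** before the press, the wrist camera put the cap's x position about 3 mm short of the fixed cameras. I aimed between the two, and during the press the tip was at x≈528, in line with the fixed cameras.

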